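Let a steel blank out of the lever feeder and ease its lid shut

ROBOT

A 6-joint arm with a two-finger parallel gripper is mounted at the origin on the work surface. World frame = base frame: x ahead of the robot, y to its left, z up, the work surface at z = 0. Lengths are in m, angles in rad, forces in N, time in s.
With the tool pointing down it reaches from about 0.375 to 0.975 m from the base axis. Payload 3.8 kg.
Tool frame: the origin (TCP) lies at the very end of the fingers, on their centre line; the grasp point (between the pads) lies ctrl.tcp_to_grasp behind it (ctrl.tcp_to_grasp is the distance from the TCP to the grasp point, in m); z points along the fingers, y is the direction in which the jaws open and shut (so a half turn about z gives the same grasp; the last joint's range is limited). The gripper opens to 88 mm and grips with 3 to 60 N. Pads are 18 mm wide; open, the fingers measure 123 mm over their backs; the gripper's body (75 mm by 187 mm) begins 45 mm behind the grasp point.
Start: joints at [1.174, 0.264, 1.604, -0, 1.274, -0.037], TCP at [0.238, 0.632, 0.239] pointing down, gripper open.
Joint ranges: [-2.63, 2.63], [-0.94, 2.18], [0.31, 2.57], [-1.31, 4.45], [0, 2.66], [-2.55, 2.55]. Speed limits (rad/s): [2.57, 2.57, 3.14, 3.14, 3.14, 3.14].

INTERFACE

Orientations are given as a rotation vector (axis times angle).
In Python, from workcell import ctrl gives the robot as it stands.
- The arm moves only by the tool arm_command, never from a script. Its argument "moves" is a list that holds one entry, the list of rows, each a list of 7 numbers: the shift along the tool's x, y, z in m, then the turn, a rotation vector about the tool's x, y, z in rad, then the closure, from 0 (fully open) to 1 (shut). A call has 1 to 8 rows; each row is the pose to reach, as a shift and turn from the pose commanded when the call began, along the tool's axes at that moment; what a row does not reach only later rows make up. A row lasts 1/8 s, in which the tool goes at most 62.5 mm and 10.7 degrees, less where a joint would pass 70% of its speed; a pose out of reach is approached as far as the arm can. A call with a gripper value outside its range is refused whole. The fingers move at their own pace and stop on an object; "newtons" is the grip in N (left out, the last holds). Time passes only in rows, so rows that repeat a pose let the fingers close. It gives the time, the measured TCP pose, the force and the opening at its end, in the units of the state.
- ctrl.state(): the state, without advancing time (a new reading comes with each control period).
- ctrl.capture(name): name is "side" or "top"; returns a dict with "frame" (420x560x3 uint8, red, green, blue), "range_z" (420x560 float32, m along the optical axis (not along the pixel's ray), 0 where there is no reading), "fov_y" (degrees; the focal length in pixels is half the picture's height over the tangent of half this angle, whatever the lens; pixels are square), "cx", "cy" (the principal point, pixels), "pose" (4x4, takes a point from camera to world coordinates). Camera axes: x right, y down, z forward; pixel columns grow to the right and rows downward; lengths in m; the calibration is good to about 2 mm. A picture is of the moment at which its call begins.
- ctrl.job_done(): hands the job in, once; it reports no verdict.
The state is a dict: "time": time; "joint_pos": joint angles; "joint_vel": joint speeds; "joint_torque": joint torques, N m; "tool_pos": TCP position; "ee_rot": TCP orientation; "ft_force": force on the tool from outside, world axes, zero at the start; "torque": the same for the moment, N m; "gripper_width": finger opening in m.
Only numpy, scipy, OpenCV 4.12 (cv2) and the standard library are available. Lean on these libraries where they do the work, as an engineer would, in place of code of your own. Each camera call takes 0.05 s, during which the arm holds its last target. There are 200 camera calls.

TASK

Let the steel blank out of the feeder beside the tool grinder: with the shut fingers press the lever pad all the way down so that the linked lid swings up, and keep it down until the blank has rolled into the trough. Then let the lever rise slowly under your fingers so that the lid comes fully shut without slamming. Work it by the lever alone: do not touch the lid or the blank, and leave the bottle, chuck and spanner where they are.

Things in the scene. Friction and masses are not known exactly. Their poses are not given: they have to be found in the camera images.
- feeder: Fixed cream-painted bench feeder. Origin on the table under the hopper; its x axis points from the lever, over the hopper, to the trough; z up. Hopper: x -60 to 56 mm, 88 mm wide, walls 146 mm high. Open trough (chute) beyond it: x 56 to 146 mm, walls 78 mm high. The steel floor inside falls 12 degrees towards +x (75 mm high at x = 0), to the end wall of the trough at x = 140 mm. The lever sticks out at the -x end.
- lever_pad (a point): Centre of the top face of the black rubber lever pad, 45 mm (along feeder x) by 50 mm wide, 8 mm thick. As built (lever up) it lies at x -184, y 0, z 143 mm in the feeder's frame; pressed fully it is about 41 mm lower and has moved less than 10 mm sideways. Nothing is beneath it. Pressing it takes about 4 N at first, 7 N at the end, against a spring and the lid's weight; it springs back by itself.
- lever (a joint): Lever angle, rad: 0 up (lid shut), 0.42 pressed down to its stop (lid fully open). Hinge parallel to feeder y at x -85, z 115 mm in the feeder's frame; the pad is 100 mm from it. Let go, it flies up and the lid slams; letting the pad rise no faster than about 50 mm/s is gentle.
- lid_angle (a joint): Lid angle, rad: 0 shut, 0.55 fully open; always 1.31 times the lever angle. The lid hinges at the hopper's lever end (x -60, z 152 mm in the feeder's frame) and its far edge rises, up to about 75 mm; the lever end stays low.
- lid: The aluminium lid itself, 126 by 96 by 4 mm on top of the hopper, with a down-turned front plate 76 mm wide and 76 mm deep that shuts the hopper's outlet to the trough. Origin on the lid's hinge, x towards its front edge.
- blank: Steel round bar, 28 mm diameter, 70 mm long, 0.33 kg, lying across the feeder. Origin at its centre, y along the bar. At the start it lies in the shut hopper against the lid's front plate (feeder x about 43 mm); when the lid is up it rolls by itself in about a second to the trough's end wall (feeder x about 125 mm, centre about 63 mm high).
- oil_bottle: Bystander: grey oil bottle with a black cap, 48 mm diameter, 130 mm high, origin at the centre of its underside.
- chuck: Bystander: stepped steel collet chuck standing on the table, 60 mm diameter, 62 mm high, origin at the centre of its underside.
- spanner: Bystander: steel spanner 160 mm long lying on the table, origin at the middle of its underside.

How it is judged:
On the way:
1. the lever is pressed right down, the lid fully up, and kept so until the blank lies in the trough (value of joint lid_angle above 0.46 rad and x of blank in the frame of feeder between 0.108 and 0.14 m and not (y of blank in the frame of feeder above 0.015 m or y of blank in the frame of feeder below -0.015 m) and z of blank in the frame of feeder between 0.045 and 0.08 m), for 0.3 s.
At the end, for the whole second after the job is handed in: The lid is shut (lid and lever within 0.03 rad of 0) and the blank rests in the trough, against or within about 17 mm of its end wall (value of joint each of lid_angle, lever below 0.03 rad and linear speed of blank below 0.02 m/s and x of blank in the frame of feeder between 0.108 and 0.14 m and not (y of blank in the frame of feeder above 0.015 m or y of blank in the frame of feeder below -0.015 m) and z of blank in the frame of feeder between 0.045 and 0.08 m); the robot touches nothing.
It fails at once if the lid falls or is dropped (closing faster than 2 rad/s) (velocity of joint lid_angle below -2 rad/s).
It fails at once if the robot touches the lid (contact force between any of the fingers, the arm and lid above 0.5 N).
It fails at once if the robot touches the blank (contact force between any of the fingers, the arm and blank above 0.3 N).
It fails at once if the blank is lifted (z of blank in the frame of feeder above 0.11 m).
It fails at once if the bottle, chuck or spanner is moved by more than 20 mm (distance of any of oil_bottle, chuck, spanner from where it was at the start of the episode above 0.02 m).
It also fails if it takes over 40 s, if anything falls off the work surface, if the arm or the gripper's body presses on something with over 40 N, if the wrist force passes 120 N, or if a joint passes its speed limit or range.

## Working session

There is one attempt and no reset: what is moved stays moved. The work goes in short steps, Python scripts to look and compute and a tool call to move; the robot and the scene stay as the last step left them, time stands still between calls to the robot, and variables do not carry over. Pictures are saved under pics/ and viewed, about 8 in all and at most 12, crops included, and the job is handed in when it is done.

Besides the shell and the picture viewer there is one more tool, called after "Call:" by a JSON object that holds its "api" and its "payload". arm_command: Moves the arm, as the interface text tells. Its arguments: {"type":"object","properties":{"moves":{"type":"array"},"newtons":{"type":"number"}},"required":["moves"]}

```bash
mkdir -p pics
cat > h.py <<'E'
from workcell import ctrl
import numpy as np, cv2
def cap(n,fn=None):
    c=ctrl.capture(n)
    if fn: cv2.imwrite('pics/'+fn,c['frame'][...,::-1])
    f=210/np.tan(np.radians(c['fov_y']/2)); z=c['range_z']
    v,u=np.mgrid[:420,:560]
    p=np.stack([(u-c['cx'])/f*z,(v-c['cy'])/f*z,z],-1)
    T=np.array(c['pose']); return c['frame'],p@T[:3,:3].T+T[:3,3],z
E
python3 - <<'E'
from h import *
for n in('top','side'):
    f,P,z=cap(n,n+'1.png'); np.savez(n+'1.npz',f=f,P=P,z=z)
print(ctrl.state())
E
```

```text
{'time': 0.1, 'joint_pos': array([ 1.17411397e+00,  2.64682685e-01,  1.60522443e+00, -6.93349146e-06,
        1.27372569e+00, -3.69168303e-02]), 'joint_vel': array([ 8.79362265e-04, -2.33812615e-03, -4.45388412e-03,  4.43133020e-05,
        2.07813884e-03,  1.59460597e-03]), 'joint_torque': array([ 8.14123177e-05, -5.03619325e+01, -3.58070076e+01,  7.29481922e-02,
        2.34236545e-02, -4.38391646e-05]), 'tool_pos': array([0.23740164, 0.63118428, 0.23751627]), 'ee_rot': array([-0.56199484, -3.09047567,  0.00313146]), 'ft_force': array([ 0.12673833, -0.60463985,  0.149476  ]), 'torque': array([-0.00412071, -0.00152576, -0.00400958]), 'gripper_width': 0.08787471054162889}
```

View pics/top1.png

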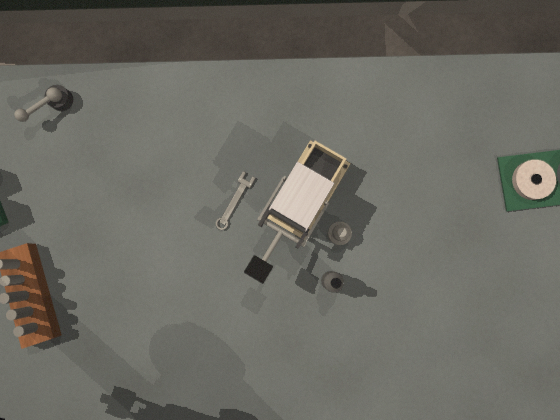

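View pics/side1.png

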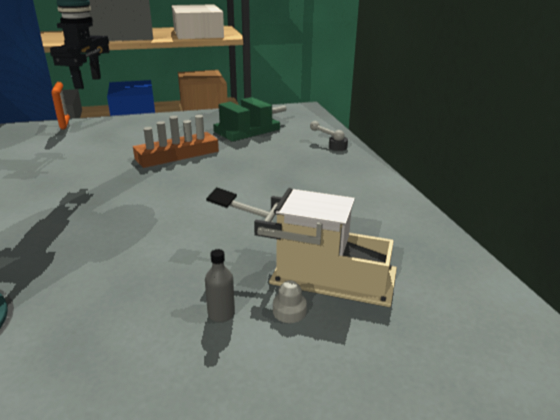

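The top view shows the black pad at (259,269), the lid at (302,195), the trough end at (325,158), the bottle at (335,282), the chuck at (340,233) and the spanner at (236,202). The side view shows the pad at (222,198). Next I'll measure the pad and the feeder axis.

Run:
```python
from h import *
from scipy.spatial.transform import Rotation as R
def lab(P,m,n):
    q=P[m]; print(n,m.sum(),'med',np.median(q,0).round(4),'mean',q.mean(0).round(4)); return q
d=np.load('top1.npz'); f,P,z=d['f'],d['P'],d['z']; v,u=np.mgrid[:420,:560]
g=f.max(-1)
m=(g<70)&(P[...,2]>.12)&(P[...,2]<.17)&(abs(u-259)<25)&(abs(v-269)<25)
q=lab(P,m,'pad top'); 
r=cv2.minAreaRect((q[:,:2]*1000).astype(np.float32)); print(r)
ml=(g>140)&(P[...,2]>.14)&(P[...,2]<.17)&(abs(u-302)<50)&(abs(v-200)<60)
q2=lab(P,ml,'lid'); r2=cv2.minAreaRect((q2[:,:2]*1000).astype(np.float32)); print(r2)
for n,(a,b) in dict(bottle=(335,282),chuck=(340,233),span=(236,202)).items(): print(n,P[b,a].round(3))
d=np.load('side1.npz'); f,P,z=d['f'],d['P'],d['z']
m=(f.max(-1)<70)&(P[...,2]>.12)&(P[...,2]<.17)&(abs(u-222)<20)&(abs(v-198)<12)
q=lab(P,m,'pad side'); print(cv2.minAreaRect((q[:,:2]*1000).astype(np.float32)))
s=ctrl.state(); print(R.from_rotvec(s['ee_rot']).as_matrix().round(3))
```

```text
pad top 450 med [0.5012 0.0854 0.1425] mean [0.5013 0.0852 0.1426]
((501.6458435058594, 85.28030395507812), (49.34627151489258, 44.294029235839844), 57.68497848510742)
lid 2317 med [ 0.6621 -0.0148  0.1539] mean [ 0.6622 -0.0148  0.1539]
((661.5698852539062, -15.108642578125), (110.90679168701172, 123.74808502197266), 60.26103591918945)
bottle [ 0.468 -0.085  0.129]
chuck [ 0.58  -0.108  0.063]
span [0.668 0.146 0.007]
pad side 355 med [0.5014 0.0809 0.1412] mean [0.5014 0.0816 0.141 ]
((502.8887023925781, 84.19223022460938), (50.237674713134766, 43.28106689453125), 58.850860595703125)
[[-0.936  0.352 -0.001]
 [ 0.352  0.936 -0.002]
 [ 0.    -0.002 -1.   ]]
```

Call:
{"api": "arm_command", "payload": {"moves": [[[-0.02,-0.019,0,0,0,0.02,1],[-0.06,-0.057,0,0,0,0.05,1],[-0.1,-0.095,0,0,0,0.08,1],[-0.145,-0.138,0,0,0,0.11,1],[-0.19,-0.181,0,0,0,0.14,1],[-0.235,-0.224,0,0,0,0.17,1],[-0.275,-0.262,0,0,0,0.2,1],[-0.3,-0.286,0,0,0,0.2,1]]], "newtons": 20}}

```text
time: 1.1
tool_pos: [0.4182, 0.256, 0.2384]
ee_rot: [-0.871, -3.018, 0.001]
ft_force: [0.1, 0.6, 0.1]
gripper_width: 0.0102
```

```bash
cat >> h.py <<'E'
from scipy.spatial.transform import Rotation as R
def rel(t):
    s=ctrl.state(); M=R.from_rotvec(s['ee_rot']).as_matrix()
    print('t',s['time'],'pos',s['tool_pos'].round(4),'F',s['ft_force'].round(2),'w',round(s['gripper_width'],4))
    print('yaw of tool y',np.degrees(np.arctan2(M[1,1],M[0,1])).round(2),'tool z',M[:,2].round(3),'shift',(M.T@(np.array(t)-s['tool_pos'])).round(4))
E
python3 -c "
from h import *
rel([.498,.087,.18]);print(ctrl.tcp_to_grasp)"
```

```text
t 1.1 pos [0.4182 0.256  0.2384] F [0.05 0.6  0.12] w 0.0102
yaw of tool y 57.81 tool z [-0.    -0.001 -1.   ] shift [-0.1576 -0.1005  0.0585]
0.0187
```

Call:
{"api": "arm_command", "payload": {"moves": [[[-0.03,-0.019,0,0,0,0,1],[-0.07,-0.044,0.005,0,0,0,1],[-0.11,-0.07,0.015,0,0,0,1],[-0.14,-0.089,0.03,0,0,0,1],[-0.154,-0.098,0.045,0,0,0,1],[-0.156,-0.1,0.057,0,0,0,1],[-0.156,-0.1,0.058,0,0,0,1],[-0.156,-0.1,0.058,0,0,0,1]]]}}

```text
time: 2.1
tool_pos: [0.4966, 0.0919, 0.1808]
ee_rot: [-0.866, -3.02, -0.0]
ft_force: [-0.6, -1.1, -0.9]
gripper_width: 0.0005
```

```bash
python3 -c "
from h import *
rel([.498,.087,.105]); a=cap('side','side2.png')[0]; b=cap('top')[0]
cv2.imwrite('pics/c2.png',np.hstack([cv2.resize(x,(400,400)) for x in (a[100:340,150:410],b[130:330,180:380])])[...,::-1])"
```

```text
t 2.1 pos [0.4966 0.0919 0.1808] F [-0.56 -1.05 -0.95] w 0.0005
yaw of tool y 58.0 tool z [-0.  0. -1.] shift [-0.0038 -0.0034  0.0758]
```

View pics/c2.png

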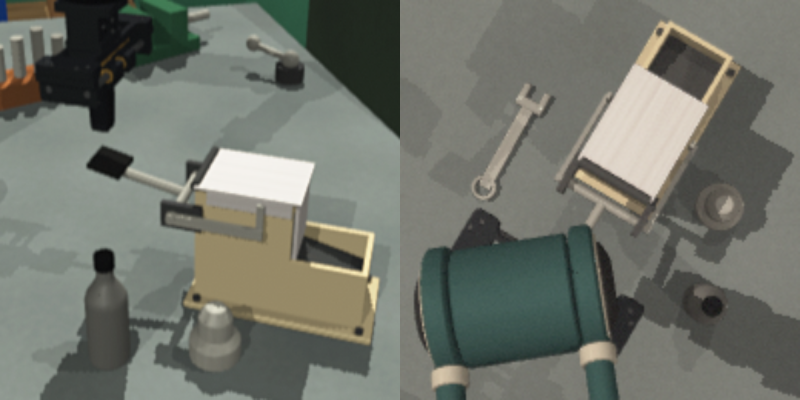

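Left: the shut fingers at (100,120) hang over the pad at (110,160), clear of the bottle. Now I'll press.

Call:
{"api": "arm_command", "payload": {"moves": [[[-0.003,-0.003,0.008,0,0,0,1],[-0.004,-0.003,0.02,0,0,0,1],[-0.004,-0.003,0.032,0,0,0,1],[-0.004,-0.003,0.038,0,0,0,1],[-0.004,-0.003,0.044,0,0,0,1],[-0.004,-0.003,0.05,0,0,0,1],[-0.004,-0.003,0.056,0,0,0,1],[-0.004,-0.003,0.062,0,0,0,1]]]}}

```text
time: 3.2
tool_pos: [0.4984, 0.0865, 0.1185]
ee_rot: [-0.868, -3.019, -0.001]
ft_force: [-4.2, 2.8, 5.5]
gripper_width: 0.0006
```

```bash
python3 -c "
from h import *
rel([.498,.087,.105])"
```

```text
t 3.2 pos [0.4984 0.0865 0.1185] F [-4.18  2.78  5.51] w 0.0006
yaw of tool y 57.92 tool z [-0.001  0.001 -1.   ] shift [0.0005 0.0002 0.0135]
```

Call:
{"api": "arm_command", "payload": {"moves": [[[0,0,0.004,0,0,0,1],[0,0,0.008,0,0,0,1],[0,0,0.011,0,0,0,1],[0,0,0.013,0,0,0,1],[0,0,0.015,0,0,0,1],[0,0,0.015,0,0,0,1]]]}}

```text
time: 3.95
tool_pos: [0.4989, 0.0862, 0.1037]
ee_rot: [0.868, 3.019, 0.0]
ft_force: [-2.9, 1.2, 5.0]
gripper_width: 0.0001
```

```bash
python3 -c "
from h import *
rel([.498,.087,.105]); a=cap('side')[0]; b=cap('top')[0]
cv2.imwrite('pics/c3.png',np.hstack([cv2.resize(x,(400,400)) for x in (a[100:340,150:410],b[130:330,180:380])])[...,::-1])"
```

```text
t 3.95 pos [0.4989 0.0862 0.1037] F [-2.95  1.19  5.03] w 0.0001
yaw of tool y 57.93 tool z [ 0.001 -0.    -1.   ] shift [ 0.0012  0.0002 -0.0013]
```

View pics/c3.png

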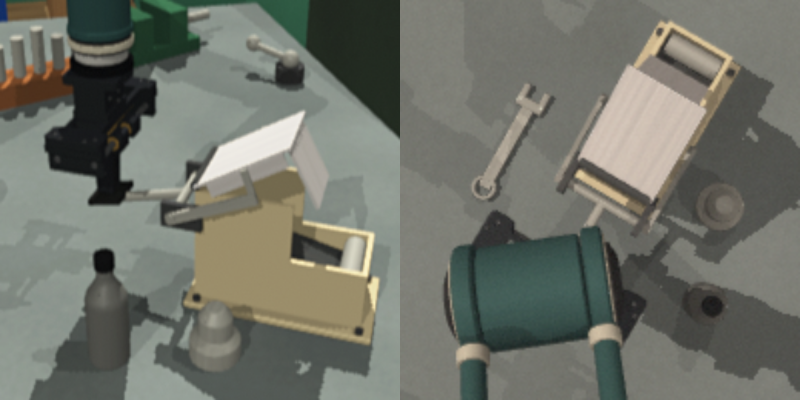

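The lid is up and the blank is already at the trough's end wall: (355,250) in the left half, (690,60) in the right. The force is only 5 N, so the lever isn't at its stop yet. I'll press further and hold.

Call:
{"api": "arm_command", "payload": {"moves": [[[0,0,0.002,0,0,0,1],[0,0,0.004,0,0,0,1],[0,0,0.005,0,0,0,1],[0,0,0.005,0,0,0,1],[0,0,0.005,0,0,0,1]]]}}

```text
time: 4.68
tool_pos: [0.4993, 0.0861, 0.101]
ee_rot: [0.867, 3.018, 0.0]
ft_force: [-9.1, -0.1, 18.7]
gripper_width: 0.0003
```

```bash
cat > chk.py <<'E'
from h import *
rel([.498,.087,.105])
o=np.array([.502,.085])+.184*np.array([np.cos(np.radians(-32)),np.sin(np.radians(-32))]); ex=np.array([np.cos(np.radians(-32)),np.sin(np.radians(-32))]); ey=np.array([-ex[1],ex[0]])
f,P,z=cap('top'); X=(P[...,:2]-o)@ex; Y=(P[...,:2]-o)@ey; Z=P[...,2]
m=(X>-.065)&(X<.1)&(abs(Y)<.036)&(Z>.147)
A=np.polyfit(X[m],Z[m],1); print('lid angle',np.arctan(A[0]),m.sum())
b=(X>.085)&(X<.14)&(abs(Y)<.042)&(Z>.065)&(Z<.095)&(f.min(-1)>70)&(np.ptp(f.astype(int),axis=-1)<25)
print('blank x,y,ztop',np.median(X[b]),(Y[b].min()+Y[b].max())/2,np.percentile(Z[b],95),b.sum(), 'x of top', X[b][Z[b]>np.percentile(Z[b],80)].mean())
E
python3 chk.py
```

```text
t 4.675 pos [0.4993 0.0861 0.101 ] F [-9.14 -0.13 18.73] w 0.0003
yaw of tool y 57.94 tool z [ 0.001 -0.    -1.   ] shift [ 0.0016  0.     -0.004 ]
lid angle 0.2637922359954059 2227
blank x,y,ztop 0.1212396100992264 -0.0016685611359051507 0.07762678711071147 253 x of top 0.12324895226925658
```

The force has jumped to 18.7 N, so it's at the stop. The lid fit is contaminated by a mixed point set, so I'll redo it more cleanly.

```bash
cat >> chk.py <<'E'
for x in np.arange(-.06,.08,.02):
    k=m&(abs(X-x)<.005); print(round(x,3),k.sum(),np.percentile(Z[k],[10,50,90]).round(4) if k.any() else '')
k=m&(f.min(-1)>120)&(X>-.03)&(X<.05); A=np.polyfit(X[k],Z[k],1); print('lid angle white',np.arctan(A[0]),'max z',np.percentile(Z[m],99))
E
python3 chk.py
```

```text
t 4.725 pos [0.4993 0.0861 0.101 ] F [-9.02 -0.37 18.34] w 0.0005
yaw of tool y 57.94 tool z [ 0.001 -0.    -1.   ] shift [ 0.0016  0.     -0.004 ]
lid angle 0.2618520085422945 2221
blank x,y,ztop 0.12139606477251506 -0.0016790847072096667 0.07817556938062395 260 x of top 0.12410095751704939
-0.06 152 [0.1549 0.1571 0.16  ]
-0.04 161 [0.1636 0.1667 0.1704]
-0.02 166 [0.1763 0.1797 0.1821]
0.0 169 [0.1886 0.1917 0.195 ]
0.02 178 [0.2011 0.2042 0.2071]
0.04 184 [0.2135 0.2165 0.2195]
0.06 100 [0.1835 0.1903 0.196 ]
0.08 87 [0.1519 0.1583 0.1646]
lid angle white 0.5440018235361909 max z 0.21942289716801552
```

Lid angle is 0.544 rad, fully open. The blank is at x 0.124, y -0.002. I'll hold briefly, then let it rise at about 30 mm/s.

Call:
{"api": "arm_command", "payload": {"moves": [[[0,0,0,0,0,0,1],[0,0,0,0,0,0,1],[0,0,-0.002,0,0,0,1],[0,0,-0.005,0,0,0,1],[0,0,-0.008,0,0,0,1],[0,0,-0.012,0,0,0,1],[0,0,-0.016,0,0,0,1],[0,0,-0.02,0,0,0,1]]]}}

```text
time: 5.78
tool_pos: [0.4983, 0.0865, 0.1187]
ee_rot: [-0.868, -3.019, -0.0]
ft_force: [-2.9, 2.5, 5.7]
gripper_width: 0.0001
```

Call:
{"api": "arm_command", "payload": {"moves": [[[0,0,-0.003,0,0,0,1],[0,0,-0.006,0,0,0,1],[0,0,-0.009,0,0,0,1],[0,0,-0.012,0,0,0,1],[0,0,-0.0145,0,0,0,1],[0,0,-0.017,0,0,0,1],[0,0,-0.019,0,0,0,1],[0,0,-0.021,0,0,0,1]]]}}

```text
time: 6.78
tool_pos: [0.4994, 0.0861, 0.1401]
ee_rot: [0.868, 3.018, 0.001]
ft_force: [2.6, -2.1, 2.9]
gripper_width: 0.0004
```

```bash
python3 chk.py
```

```text
t 6.775 pos [0.4994 0.0861 0.1401] F [ 2.6  -2.06  2.94] w 0.0004
yaw of tool y 57.92 tool z [ 0.002 -0.    -1.   ] shift [0.0017 0.     0.0351]
lid angle 0.05322479438379934 1903
blank x,y,ztop 0.12111687062589636 -0.0016831774923621937 0.0776061941840582 263 x of top 0.12494882613179198
-0.06 147 [0.1547 0.1569 0.16  ]
-0.04 147 [0.1527 0.155  0.1576]
-0.02 148 [0.1543 0.1563 0.1588]
0.0 150 [0.1553 0.1578 0.1599]
0.02 153 [0.1568 0.1592 0.1615]
0.04 149 [0.1582 0.1603 0.1624]
0.06 134 [0.1592 0.1616 0.1635]
0.08 0 
lid angle white 0.06472234601538739 max z 0.16415142951490883
```

Nearly shut (0.065 rad). I'll finish slowly, then lift clear.

Call:
{"api": "arm_command", "payload": {"moves": [[[0,0,-0.001,0,0,0,1],[0,0,-0.002,0,0,0,1],[0,0,-0.003,0,0,0,1],[0,0,-0.005,0,0,0,1],[0,0,-0.007,0,0,0,1],[0,0,-0.01,0,0,0,1],[0,0,-0.02,0,0,0,1],[0,0,-0.04,0,0,0,1]]]}}

```text
time: 7.82
tool_pos: [0.4971, 0.0862, 0.1791]
ee_rot: [-0.867, -3.016, 0.002]
ft_force: [-0.1, -0.9, -0.2]
gripper_width: 0.001
```

Call:
{"api": "arm_command", "payload": {"moves": [[[0,0,-0.02,0,0,0,1],[0,0,-0.03,0,0,0,1],[0,0,-0.03,0,0,0,1],[0,0,-0.03,0,0,0,1]]]}}

```text
time: 8.32
tool_pos: [0.498, 0.0862, 0.2089]
ee_rot: [-0.868, -3.018, 0.001]
ft_force: [-0.6, -0.4, -0.5]
gripper_width: 0.0009
```

```bash
python3 chk.py; python3 -c "
from h import *
a=cap('side')[0]; b=cap('top')[0]
cv2.imwrite('pics/c4.png',np.hstack([cv2.resize(x,(400,400)) for x in (a[100:340,150:410],b[130:330,180:380])])[...,::-1])"
```

```text
t 8.325 pos [0.498  0.0862 0.2089] F [-0.56 -0.44 -0.51] w 0.0009
yaw of tool y 57.93 tool z [-0.001 -0.    -1.   ] shift [0.0003 0.0008 0.1039]
lid angle -0.011066037498597277 1887
blank x,y,ztop 0.12070415781162927 -0.00167638130280107 0.0784615947077545 248 x of top 0.12503354562498484
-0.06 149 [0.1548 0.1572 0.1597]
-0.04 147 [0.1519 0.1539 0.1562]
-0.02 145 [0.1513 0.1537 0.1559]
0.0 141 [0.1516 0.1539 0.1561]
0.02 145 [0.1518 0.1541 0.1561]
0.04 145 [0.1514 0.1539 0.1559]
0.06 132 [0.1516 0.1537 0.1562]
0.08 0 
lid angle white 0.0046062862616253935 max z 0.15962874485472767
```

View pics/c4.png

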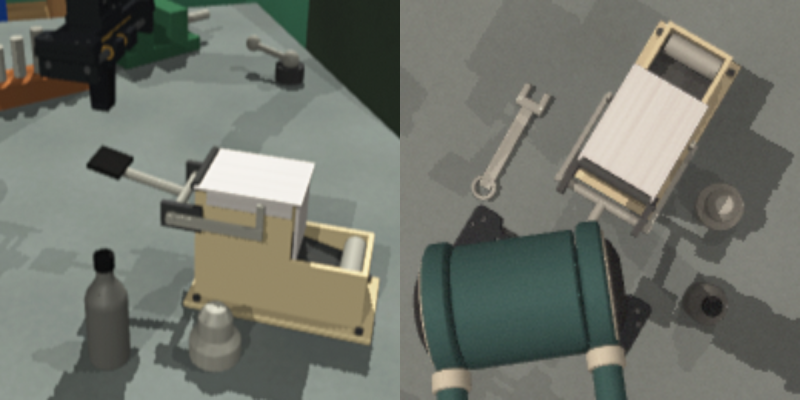

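The lid is shut, the blank lies at the end wall at (690,60) in the right half, the lever is up and the fingers are clear. The bottle, chuck and spanner are unmoved.

```bash
python3 -c "
from workcell import ctrl
print(ctrl.job_done())"
```

```text
the job is handed in; nothing more can be done
None
```

The blank is out of the feeder and in the trough, the lid is shut again, and I have handed the job in; no verdict came back.

- **Press:** With the fingers shut, I pressed the lever pad to its stop, where the force jumped to about 18 N. The lid measured 0.544 rad open. I held it there until the blank lay at the end wall.
- **Release:** I let the pad rise at about 30 mm/s or less until the lid was shut, then lifted the fingers clear.
- **Last checks:**
  - The lid measured about 0.005 rad. I did not measure the lever angle, but the last picture shows it back up.
  - The blank is at feeder x about 0.121–0.125 m, y about -0.002 m, with its top about 78 mm high.
  - The fingers are 66 mm above the pad, with about zero force on the tool.
  - By eye in the pictures, the bottle, chuck and spanner have not moved.
- **Disagreement:** My first lid-angle fit read 0.26 rad with the lid up, because it also took in points that were not on the lid. Limiting the fit to the white lid surface gave 0.544 rad, which matches the strip heights.

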